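Hold the loose shelf tier over its pins

TASK

Take the loose aluminium tier by the grip bridge in the middle of its deck and carry it, without knocking anything, over the gallery rail to the bay of the base unit whose load fits under it (not the bay with the green bottle, which is too tall). Finish still holding it there, steady, level and square, each leg directly above its pin with about 15 mm of gap and the tier touching nothing, so that I can drop a washer on each pin; do not set it down or let go. Leave the bottle, caddy, tumbler and brush where they stand.

Things in the scene. Friction and masses are not known exactly. Their poses are not given: they have to be found in the camera images.
- tier: Loose aluminium shelf tier, 0.36 to 0.6 kg, on four legs; 230 mm along its x, 170 along y, same turned half round. Origin: centre of the footprint at the undersides of the feet, z up. Legs 16 mm thick, black ends, at x +-105, y +-75 mm. Deck top 120 mm above the feet, its rim 14 mm deep. Centre of mass on the middle axis. Pins stand 15 mm above the deck corners.
- tier_grip (a point): Middle of the loose tier's grip bridge, 113 mm above the feet on the middle axis; axes as the tier. The bridge is a bar 24 mm wide along y, 70 long along x, 14 deep, its top level with the deck. On each side an open hand slot, 70 mm along x by 54 along y (y 12 to 66 mm), lets a finger down to pinch the bridge along y.
- base_unit: Fixed aluminium base: two bays side by side along its y, centres 180 mm apart, each the tier's footprint. Origin: unit's centre on the bench, z up, yaw within 0.15 rad of the world's. Deck top 40 mm above the bench; four steel pins per bay, 10 mm thick, tips at 61 mm. A 6 mm gallery rail, top at 90 mm, runs all round at x +-129, y +-189 mm; none between the bays.
- bay_left (a point): Centre of the four pins of the left (+y) bay, at the height of the pin tips; pins at x +-105, y +-75 mm from it; axes as base_unit. The tier is lined up when its origin is straight above this point and its x axis lies along the unit's x, either way round.
- bay_right (a point): Centre of the four pins of the right (-y) bay, at the height of the pin tips; otherwise as bay_left.
- bottle: Green glass bottle, 58 mm in diameter, 150 mm tall, standing near the middle of one of the two bays, which one varies; too tall for the 112 mm under a stacked tier. Origin: centre of its underside.
- caddy: Blue plastic caddy with white lid, orange latch and grey handle folded flat, latched shut: 146 mm along x, 96 mm along y, 71 mm tall, standing near the middle of the other bay; it fits between the legs and under a stacked tier. Origin: centre of its underside.
- tumbler: Stainless tumbler, 72 mm in diameter at the rim, 100 mm tall, standing on the bench beyond the loose tier. Origin: centre of its underside.
- brush: Grey plastic scrubbing brush, bristles down: 190 mm along x, 55 mm along y, 55 mm tall, lying on the bench beyond the loose tier. Origin: centre of its underside.
There are look-alikes about, which are no part of the job. Leave any blue or orange look-alike of the brush alone.

How it is judged:
On the way:
1. the tier is picked up off the bench, in the fingers (height (world z) of tier above 0.04 m and contact force between tier and the fingers above 2 N), for 0.2 s.
At the end, for the whole second after the job is handed in: Tier held in the fingers over the bay without the bottle: within 7 mm sideways, squared and level within 0.05 rad, feet 6 to 25 mm above the pin tips, still, touching nothing else; bottle, caddy, tumbler and brush upright and within 20 mm of their places (((y of bottle in the frame of base_unit below 0 m and horizontal distance between tier and bay_left below 0.007 m and z of tier in the frame of bay_left between 0.006 and 0.025 m) or (y of bottle in the frame of base_unit above 0 m and horizontal distance between tier and bay_right below 0.007 m and z of tier in the frame of bay_right between 0.006 and 0.025 m)) and angle between the x axis of tier and the x axis of base_unit, either way round below 0.05 rad and angle between tier's own z axis and vertical below 0.05 rad and linear speed of tier below 0.02 m/s and angular speed of tier below 0.15 rad/s and contact force between tier and the fingers above 2 N and contact force between tier and base_unit below 0.1 N and contact force between tier and bottle below 0.1 N and contact force between tier and caddy below 0.1 N and contact force between tier and tumbler below 0.1 N and contact force between tier and brush below 0.1 N and distance of each of bottle, caddy, tumbler, brush from where it was at the start of the episode below 0.02 m and angle between each of bottle, caddy, tumbler, brush's own z axis and vertical below 0.3 rad); the arm keeps its last pose, push and grip.
It fails at once if the bottle is knocked: moved over 20 mm or tipped (distance of bottle from where it was at the start of the episode above 0.02 m or angle between bottle's own z axis and vertical above 0.3 rad).
It fails at once if the caddy is knocked: moved over 20 mm or tipped (distance of caddy from where it was at the start of the episode above 0.02 m or angle between caddy's own z axis and vertical above 0.3 rad).
It fails at once if the tumbler is knocked: moved over 20 mm or tipped (distance of tumbler from where it was at the start of the episode above 0.02 m or angle between tumbler's own z axis and vertical above 0.3 rad).
It fails at once if the brush is knocked: moved over 20 mm or tipped (distance of brush from where it was at the start of the episode above 0.02 m or angle between brush's own z axis and vertical above 0.3 rad).
It fails at once if the tier knocks against the base unit (over 5 N) (contact force between tier and base_unit above 5 N).
It also fails if it takes over 50 s, if anything falls off the work surface, if the arm or the gripper's body presses on something with over 40 N, if the wrist force passes 120 N, or if a joint passes its speed limit or range.

ROBOT

A 7-joint arm with a two-finger parallel gripper is mounted at the origin on the work surface. World frame = base frame: x ahead of the robot, y to its left, z up, the work surface at z = 0. Lengths are in m, angles in rad, forces in N, time in s.
With the tool pointing down it reaches from about 0.4 to 0.85 m from the base axis. Payload 6.9 kg.
Tool frame: the origin (TCP) lies midway between the tips of the shut fingers; the grasp point (between the pads) lies 19 mm behind it; z points along the fingers, y is the line along which they close (so a half turn about z gives the same grasp; the last joint's range is limited). The gripper opens to 85 mm and grips with 20 to 120 N. Pads are 22 mm wide; open, the fingers measure 114 mm over their backs; the gripper's body (76 mm by 85 mm) begins 54 mm behind the grasp point. The pads swing forward as they close: fully open they stand 13 mm farther back than shut.
Start: joints at [-1.058, 0.507, -0.238, 1.5, 0.126, 1.149, -0.155], TCP at [0.247, 0.574, 0.231] pointing down, gripper open.
Joint ranges: [-3.08, 3.08], [-0.24, 2.05], [-1.43, 1.35], [0, 2.5], [-1.52, 4.66], [0.17, 1.96], [-2.89, 2.89]. Speed limits (rad/s): [2.39, 2.39, 3.14, 3.14, 3.14, 3.14, 3.14].

INTERFACE

Orientations are given as a unit quaternion [x, y, z, w].
In Python, from station import get_obs, imaging, workorder gives the robot as it stands. The module is installed in compiled form; this text tells all that it offers.
- The arm moves only by the tool apply_moves, never from a script. Its argument "rows" is a list of rows, each an object of numbers: "tx", "ty", "tz": the shift along the tool's x, y, z in units of 40 mm (1.0 is 40 mm); "wx", "wy", "wz": the turn, a rotation vector about the tool's x, y, z in units of 5 degrees (1.0 is 5 degrees); "grip": the opening, from 0 (shut) to 1 (fully open). A call has 1 to 20 rows; each row shifts and turns the commanded pose from where the row before left it, along the tool's axes as they then stand; what a row does not reach is not made up. A row lasts 1/12 s, in which the tool goes at most 41.7 mm and 7.16 degrees, less where a joint would pass 70% of its speed; a pose out of reach is approached as far as the arm can. A call with a number of a shift or a turn outside -1 to 1 is refused whole. A call with a gripper value outside its range is refused whole. The fingers move at their own pace and stop on an object; "force" is the grip in N (left out, the last holds). Time passes only in rows, so rows that do not move let the fingers close. It gives the time, the measured TCP pose, the force, the opening and the grip force at its end, in the units of the state.
- get_obs(): the state, without advancing time (a new reading comes with each control period).
- imaging.snapshot(name): name is "scene" or "top" or "wrist"; returns a dict with "color" (420x560x3 uint8, red, green, blue), "fx", "fy", "cx", "cy" (pixels), "dist_coeffs" ([k1, k2, p1, p2, k3] as OpenCV has them; the pictures are not rectified), "extrinsics" (4x4, takes a point from world to camera coordinates). Camera axes: x right, y up, looking along -z (the intrinsics and any distortion apply to the point x, -y, -z); pixel columns grow to the right and rows downward; lengths in m; the calibration is good to about 2 mm. A picture is of the moment at which its call begins. There is no depth.
- workorder.job_done(): hands the job in; it is judged then, once.
Trained networks look in a picture, given as the dict that the camera call returned (one of the last four; its "shot" number tells which), for a name from the list of things; names that differ only in an ending like _2 or _b are one class to them, and where a whole thing is asked for, a point or a joint stands for the part that bears it (a point fixed in the world has none). Each returns a list of dicts, best first, with "conf" (0 to 1); they miss things now and then, are a little off and sometimes report something else, mostly with a low value. They report only what shows in the picture. A call takes as long as a camera call. They do not tell look-alikes from the thing itself.
- imaging.boxes_of(target, picture): "location" ([column, row] in pixels, amid what is visible of it).
- imaging.spot_point(target, picture): "location" ([column, row] in pixels: a listed point, or the origin of a listed thing).
The state is a dict: "t": time; "joints": joint angles; "dq": joint speeds; "joint_efforts": joint torques, N m; "ee_pos": TCP position; "tool_rot": TCP orientation; "force": force on the tool from outside, world axes, zero at the start; "torque": the same for the moment, N m; "grip_width": finger opening in m; "grasp_force": force on a finger pad.
Only numpy, scipy, OpenCV 4.12 (cv2) and the standard library are available. Lean on these libraries where they do the work, as an engineer would, in place of code of your own. Each camera call takes 0.05 s, during which the arm holds its last target. There are 200 camera calls.

## Working session

There is one attempt and no reset: what is moved stays moved. The work goes in short steps, Python scripts to look and compute and a tool call to move; the robot and the scene stay as the last step left them, time stands still between calls to the robot, and variables do not carry over. Pictures are saved under pics/ and viewed, at most 10 in all, crops included, and the job is handed in when it is done.

Besides the shell and the picture viewer there is one more tool, called after ">>>" by a JSON object that holds its "method" and its "body". apply_moves: Moves the arm, as the interface text tells. Shifts and turns lie within -1 to 1; 1 stands for 40 mm of shift or 5 degrees of turn. Its arguments: {"type":"object","properties":{"rows":{"type":"array"},"force":{"type":"number"}},"required":["rows"]}

```bash
mkdir -p pics; cat > h.py <<'E'
import numpy as np, cv2
from station import get_obs, imaging, workorder
from scipy.spatial.transform import Rotation as R
from scipy.optimize import least_squares
F=np.diag([1,-1,-1.])
def cal(s):
    K=np.array([[s['fx'],0,s['cx']],[0,s['fy'],s['cy']],[0,0,1.]]);E=np.array(s['extrinsics'])
    return K,np.array(s['dist_coeffs'],float),F@E[:3,:3],F@E[:3,3]
def proj(s,P):
    K,d,r,t=cal(s); return cv2.projectPoints(np.atleast_2d(np.array(P,float)),cv2.Rodrigues(r)[0],t,K,d)[0][:,0]
def ray(s,uv):
    K,d,r,t=cal(s); n=cv2.undistortPoints(np.array([[uv]],float),K,d)[0,0]
    v=r.T@np.array([n[0],n[1],1]); return -r.T@t, v/np.linalg.norm(v)
def onz(s,uv,z):
    o,v=ray(s,uv); return o+v*(z-o[2])/v[2]
def tri(obs):
    A=0;b=0
    for s,uv in obs:
        o,v=ray(s,uv);M=np.eye(3)-np.outer(v,v);A=A+M;b=b+M@o
    return np.linalg.solve(A,b)
def save(s,n): cv2.imwrite('pics/'+n,s['color'][:,:,::-1])
E
python3 - <<'E'
from h import *
S={n:imaging.snapshot(n) for n in('scene','top','wrist')}
for n in S:
  save(S[n],n+'0.png')
  for t in 'tier tier_grip base_unit bay_left bay_right bottle caddy tumbler brush'.split():
    r=imaging.spot_point(t,S[n])
    print(n,t,[(np.round(q['location']).tolist(),round(q['conf'],2)) for q in r[:3]])
cv2.imwrite('pics/c0.png',np.hstack([cv2.resize(S[n]['color'],(400,300)) for n in('wrist','scene')])[:,:,::-1])
o=get_obs();print(o['ee_pos'],o['tool_rot'],o['t'])
E
```

```text
scene tier [([231.0, 248.0], 0.88)]
scene tier_grip [([232.0, 220.0], 0.98)]
scene base_unit [([337.0, 185.0], 0.82)]
scene bay_left [([351.0, 163.0], 0.62)]
scene bay_right [([321.0, 189.0], 0.7)]
scene bottle [([353.0, 167.0], 0.9)]
scene caddy [([327.0, 194.0], 0.59)]
scene tumbler [([324.0, 269.0], 0.67)]
scene brush [([265.0, 301.0], 0.76), ([122.0, 269.0], 0.75), ([193.0, 323.0], 0.7)]
top tier [([326.0, 237.0], 0.93)]
top tier_grip [([329.0, 238.0], 0.61)]
top base_unit [([196.0, 225.0], 0.93)]
top bay_left [([166.0, 226.0], 0.79)]
top bay_right [([216.0, 224.0], 0.85)]
top bottle [([170.0, 222.0], 0.84), ([333.0, 237.0], 0.69)]
top caddy [([221.0, 221.0], 0.89)]
top tumbler [([288.0, 164.0], 0.69)]
top brush [([410.0, 282.0], 0.91), ([392.0, 202.0], 0.69), ([344.0, 174.0], 0.67)]
wrist tier []
wrist tier_grip []
wrist base_unit [([110.0, 414.0], 0.73)]
wrist bay_left []
wrist bay_right [([108.0, 416.0], 0.57)]
wrist bottle []
wrist caddy []
wrist tumbler []
wrist brush []
[0.24728038 0.57398311 0.23128726] [ 2.01989986e-01  9.79387587e-01 -1.19050253e-05 -1.58652180e-05] 1.5
```

View pics/top0.png

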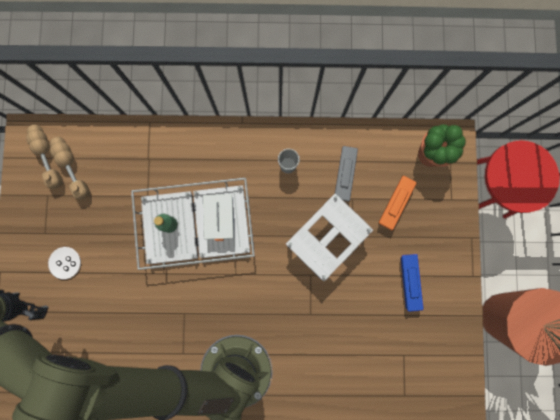

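View pics/scene0.png

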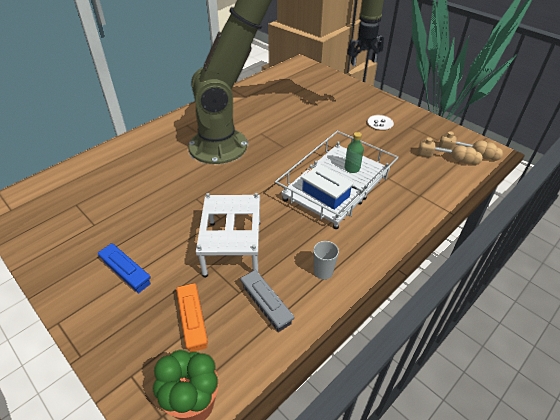

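The top view shows the bottle in the left bay (166,222) and the caddy in the right bay (218,217). The tier is at (329,238), turned about 40°. The grey brush (346,172) and tumbler (288,160) lie beyond it, so the target is the right bay.

```bash
python3 - <<'E'
from h import *
S={n:imaging.snapshot(n) for n in('scene','top')}
for t in 'tier tier_grip base_unit bay_left bay_right bottle caddy tumbler'.split():
  L=[(S[n],imaging.spot_point(t,S[n])[0]['location']) for n in S]
  p=tri(L);print(t,p.round(3),[np.round(np.linalg.norm(proj(s,p)[0]-uv),1) for s,uv in L])
print('brush',tri([(S['scene'],(265,301)),(S['top'],(344,174))]))
# top-view tier deck corner pins & base rail corners by hand
for uv in [(338,196),(372,231),(325,279),(288,243)]: print('deck',onz(S['top'],uv,.12).round(3))
for uv in [(132,190),(246,180),(254,257),(138,269)]: print('rail',onz(S['top'],uv,.09).round(3))
w=imaging.snapshot('wrist');o=get_obs();K,d,r,t=cal(w)
T=R.from_quat(o['tool_rot']).as_matrix();print('cam in tool',(T.T@(-r.T@t-o['ee_pos'])).round(3),(T.T@r.T).round(3).tolist(), w['fx'])
print(T.round(3).tolist())
E
```

```text
Traceback (most recent call last):
IndexError: list index out of range
```

```bash
python3 - <<'E'
from h import *
S={n:imaging.snapshot(n) for n in('scene','top')}
for t in 'tier tier_grip base_unit bay_left bay_right bottle caddy tumbler'.split():
  L=[(S[n],q[0]['location']) for n in S for q in [imaging.spot_point(t,S[n])] if q]
  if len(L)<2: print(t,'missed');continue
  p=tri(L);print(t,p.round(3),[np.round(np.linalg.norm(proj(s,p)[0]-uv),1) for s,uv in L])
print('brush',tri([(S['scene'],(265,301)),(S['top'],(344,174))]))
for uv in [(338,196),(372,231),(325,279),(288,243)]: print('deck',onz(S['top'],uv,.12).round(3))
for uv in [(132,190),(246,180),(254,257),(138,269)]: print('rail',onz(S['top'],uv,.09).round(3))
w=imaging.snapshot('wrist');o=get_obs();K,d,r,t=cal(w)
T=R.from_quat(o['tool_rot']).as_matrix();print('cam in tool',(T.T@(-r.T@t-o['ee_pos'])).round(3),(T.T@r.T).round(3).tolist(), w['fx'])
print(T.round(3).tolist())
E
```

```text
tier [ 0.459 -0.313  0.004] [np.float64(1.0), np.float64(0.9)]
tier_grip [ 0.451 -0.303  0.112] [np.float64(1.3), np.float64(1.2)]
base_unit [ 0.495  0.145 -0.002] [np.float64(1.7), np.float64(1.7)]
bay_left [0.485 0.23  0.07 ] [np.float64(0.2), np.float64(0.2)]
bay_right [0.506 0.062 0.043] [np.float64(2.7), np.float64(2.7)]
bottle [0.491 0.227 0.045] [np.float64(0.1), np.float64(0.1)]
caddy [0.517 0.063 0.043] [np.float64(0.7), np.float64(0.7)]
tumbler [ 0.717 -0.171  0.013] [np.float64(0.7), np.float64(0.6)]
brush [ 0.67842713 -0.36984934  0.01743614]
deck [ 0.586 -0.333  0.12 ]
deck [ 0.473 -0.443  0.12 ]
deck [ 0.318 -0.29   0.12 ]
deck [ 0.431 -0.171  0.12 ]
rail [0.602 0.348 0.09 ]
rail [ 0.641 -0.03   0.09 ]
rail [ 0.386 -0.061  0.09 ]
rail [0.343 0.316 0.09 ]
cam in tool [ 0.074  0.    -0.144] [[-0.0, -0.958, -0.288], [1.0, -0.0, -0.001], [0.001, -0.288, 0.958]] 301.64725788896556
[[-0.918, 0.396, -0.0], [0.396, 0.918, -0.0], [-0.0, -0.0, -1.0]]
```

>>> {"method": "apply_moves", "body": {"rows": [{"tz":-1,"grip":1},{"tz":-1,"grip":1},{"tz":-1,"grip":1},{"tz":-1,"grip":1},{"tx":-0.76,"ty":-0.6,"grip":1},{"tx":-0.76,"ty":-0.6,"grip":1},{"tx":-0.76,"ty":-0.6,"grip":1},{"tx":-0.76,"ty":-0.6,"grip":1},{"tx":-0.76,"ty":-0.6,"grip":1},{"tx":-0.76,"ty":-0.6,"grip":1},{"tx":-0.76,"ty":-0.6,"grip":1},{"tx":-0.76,"ty":-0.6,"grip":1},{"tx":-0.76,"ty":-0.6,"grip":1},{"tx":-0.76,"ty":-0.6,"grip":1},{"tx":-0.76,"ty":-0.6,"grip":1},{"grip":1}]}}

```text
schema error: expected keys tx, ty, tz, wx, wy, wz, grip
```

All keys are needed in each row.

>>> {"method": "apply_moves", "body": {"rows": [{"tx":0,"ty":0,"tz":-1,"wx":0,"wy":0,"wz":0,"grip":1},{"tx":0,"ty":0,"tz":-1,"wx":0,"wy":0,"wz":0,"grip":1},{"tx":0,"ty":0,"tz":-1,"wx":0,"wy":0,"wz":0,"grip":1},{"tx":0,"ty":0,"tz":-1,"wx":0,"wy":0,"wz":0,"grip":1},{"tx":-0.76,"ty":-0.6,"tz":0,"wx":0,"wy":0,"wz":0,"grip":1},{"tx":-0.76,"ty":-0.6,"tz":0,"wx":0,"wy":0,"wz":0,"grip":1},{"tx":-0.76,"ty":-0.6,"tz":0,"wx":0,"wy":0,"wz":0,"grip":1},{"tx":-0.76,"ty":-0.6,"tz":0,"wx":0,"wy":0,"wz":0,"grip":1},{"tx":-0.76,"ty":-0.6,"tz":0,"wx":0,"wy":0,"wz":0,"grip":1},{"tx":-0.76,"ty":-0.6,"tz":0,"wx":0,"wy":0,"wz":0,"grip":1},{"tx":-0.76,"ty":-0.6,"tz":0,"wx":0,"wy":0,"wz":0,"grip":1},{"tx":-0.76,"ty":-0.6,"tz":0,"wx":0,"wy":0,"wz":0,"grip":1},{"tx":-0.76,"ty":-0.6,"tz":0,"wx":0,"wy":0,"wz":0,"grip":1},{"tx":-0.76,"ty":-0.6,"tz":0,"wx":0,"wy":0,"wz":0,"grip":1},{"tx":-0.76,"ty":-0.6,"tz":0,"wx":0,"wy":0,"wz":0,"grip":1},{"tx":0,"ty":0,"tz":0,"wx":0,"wy":0,"wz":0,"grip":1}]}}

```text
t: 3.98
ee_pos: [0.4536, 0.1908, 0.3915]
tool_rot: [0.208, 0.978, -0.002, 0.002]
force: [-0.1, 0.0, -1.1]
grip_width: 0.0852
grasp_force: 0.0
```

```bash
cat >> h.py <<'E'
import pickle
def keep(n):
    s=imaging.snapshot('wrist'); pickle.dump({k:s[k] for k in s},open(n+'.pkl','wb')); save(s,n+'.png'); return s
E
python3 -c "
from h import *
s=keep('b1'); print(get_obs()['joints'])"
```

```text
[-0.41211696  0.1989219  -0.05927455  1.52906276  0.01377972  1.41381363
  0.68336647]
```

>>> {"method": "apply_moves", "body": {"rows": [{"tx":-0.38,"ty":-0.88,"tz":0,"wx":0,"wy":0,"wz":0,"grip":1},{"tx":-0.38,"ty":-0.88,"tz":0,"wx":0,"wy":0,"wz":0,"grip":1},{"tx":-0.38,"ty":-0.88,"tz":0,"wx":0,"wy":0,"wz":0,"grip":1},{"tx":-0.38,"ty":-0.88,"tz":0,"wx":0,"wy":0,"wz":0,"grip":1},{"tx":0,"ty":0,"tz":0,"wx":0,"wy":0,"wz":0,"grip":1},{"tx":0,"ty":0,"tz":0,"wx":0,"wy":0,"wz":0,"grip":1}]}}

```text
t: 4.53
ee_pos: [0.4499, 0.0448, 0.3916]
tool_rot: [0.204, 0.979, 0.0, 0.0]
force: [-0.4, 1.3, 0.1]
grip_width: 0.0854
grasp_force: 0.0
```

```bash
python3 -c "
from h import *
s=keep('b2'); print(get_obs()['joints'],get_obs()['ee_pos'])
a=cv2.imread('pics/b1.png');b=cv2.imread('pics/b2.png');cv2.imwrite('pics/b12.png',cv2.resize(np.vstack([a,b]),None,fx=.71,fy=.71))"
```

```text
[-0.19317926  0.13068497  0.04323836  1.61492656 -0.00651481  1.3957377
  1.01452811] [0.44993406 0.04658932 0.39145863]
```

View pics/b2.png

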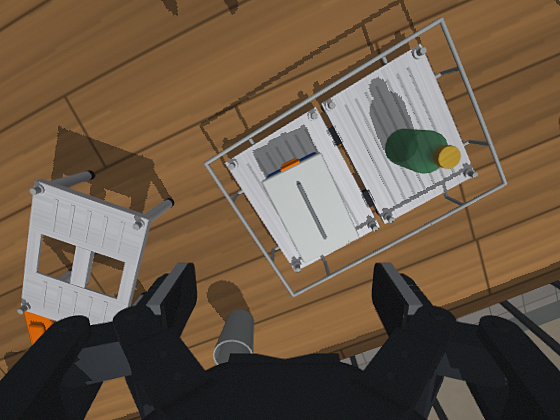

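b2 shows the base rail corners at (444,20), (507,183), (293,295) and (206,163). The caddy is in the right bay, the bottle in the left. The tier deck corner pins are at (38,188), (140,223) and (24,306). I'll fit the poses and overlay them.

```bash
cat >> h.py <<'E'
def ld(n): return pickle.load(open(n+'.pkl','rb'))
def tf(p,L):
    c,s=np.cos(p[2]),np.sin(p[2]);L=np.array(L,float)
    return np.c_[p[0]+c*L[:,0]-s*L[:,1],p[1]+s*L[:,0]+c*L[:,1],L[:,2]+(p[3] if len(p)>3 else 0)]
RC=[(-.129,.189,.087),(.129,.189,.087),(.129,-.189,.087),(-.129,-.189,.087)]
PINR=[(x,-.09+y,.061) for x in(-.105,.105) for y in(-.075,.075)]
PINL=[(x,.09+y,.061) for x in(-.105,.105) for y in(-.075,.075)]
TP=[(x,y,.135) for x in(-.105,.105) for y in(-.075,.075)]
E
python3 - <<'E'
from h import *
s=ld('b2')
uv=np.array([(444,20),(507,183),(293,295),(206,163)],float)
f=lambda p:(proj(s,tf(p,RC))-uv).ravel()
r=least_squares(f,[.495,.145,.1]);print(r.x.round(4),r.fun.round(1))
r4=least_squares(f,[.495,.145,.1,0]);print(r4.x.round(4),r4.fun.round(1))
p=r.x
o=[]
for n in('b1','b2'):
  S=ld(n);im=cv2.resize(S['color'][:,:,::-1],None,fx=3,fy=3,interpolation=cv2.INTER_CUBIC).copy()
  for q in proj(S,tf(p,PINR+PINL)): cv2.circle(im,tuple(int(v) for v in (q+.5)*3),8,(0,0,255),1)
  q=proj(S,tf(p,RC)); cv2.polylines(im,[((q+.5)*3).astype(int)],True,(0,255,0),1)
  m=q.mean(0)*3;x0=int(np.clip(m[0]-470,0,740));y0=int(np.clip(m[1]-430,0,400));o.append(im[y0:y0+860,x0:x0+940])
  o[-1]=cv2.resize(o[-1],(790,int(790*o[-1].shape[0]/940)))[:600]
cv2.imwrite('pics/o1.png',o[1]);cv2.imwrite('pics/o0.png',o[0])
E
```

```text
[0.4965 0.1497 0.1201] [-1.1 -0.  -1.1  0.8  0.9 -0.8  1.4 -0.5]
[0.4961 0.149  0.12   0.0031] [-0.5 -0.8 -0.2  1.1  0.5  0.1  0.4 -0.3]
```

View pics/o1.png

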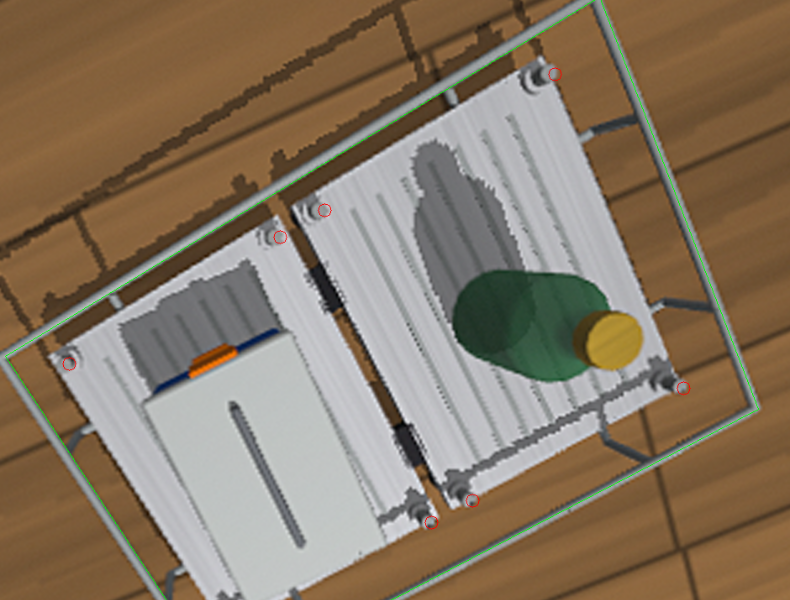

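The rail corners fit within about 1 px, but the fit sits slightly right of the pins. I'll pick the pin tips from zoomed crops of both views.

```bash
python3 - <<'E'
from h import *
p=[.4961,.149,.12]
rows=[]
for n in('b1','b2'):
  S=ld(n);c=[]
  Q=proj(S,tf(p,PINR+PINL))
  for i,q in enumerate(Q):
    x,y=np.round(q).astype(int)-12; print(n,i,x,y,q.round(1))
    im=cv2.copyMakeBorder(S['color'][:,:,::-1],60,60,60,60,cv2.BORDER_CONSTANT)
    x=np.clip(x,-50,570);y=np.clip(y,-50,440)
    t=cv2.resize(im[y+60:y+84,x+60:x+84],(192,192),interpolation=cv2.INTER_NEAREST).copy()
    for k in range(0,24,4): cv2.line(t,(k*8,0),(k*8,4),(0,0,255),1);cv2.line(t,(0,k*8),(4,k*8),(0,0,255),1)
    cv2.drawMarker(t,tuple(int(v) for v in (q-(x,y)+.5)*8),(0,0,255),cv2.MARKER_CROSS,8,1)
    c.append(t)
  rows+=[np.hstack(c[:4]),np.hstack(c[4:])]
cv2.imwrite('pics/pins.png',np.vstack(rows)[:,:])
cv2.imwrite('pics/pins.png',cv2.resize(np.vstack(rows),(600,600)) if 0 else np.vstack([np.hstack([rows[0],]),rows[2],rows[3]]))
E
```

```text
b1 0 140 188 [152.4 199.8]
b1 1 216 140 [228.1 151.9]
b1 2 212 284 [224.3 296.3]
b1 3 284 246 [296.1 257.8]
b1 4 232 130 [244.3 141.7]
b1 5 318 77 [330.   88.5]
b1 6 299 238 [311.3 249.6]
b1 7 379 194 [390.9 206.4]
b2 0 220 154 [232.1 165.6]
b2 1 304 103 [315.7 115.2]
b2 2 286 257 [298.1 269.5]
b2 3 364 217 [375.8 228.5]
b2 4 321 93 [333.3 104.7]
b2 5 413 38 [424.8  50.5]
b2 6 380 208 [392.1 219.9]
b2 7 464 163 [475.9 175.1]
```

View pics/pins.png

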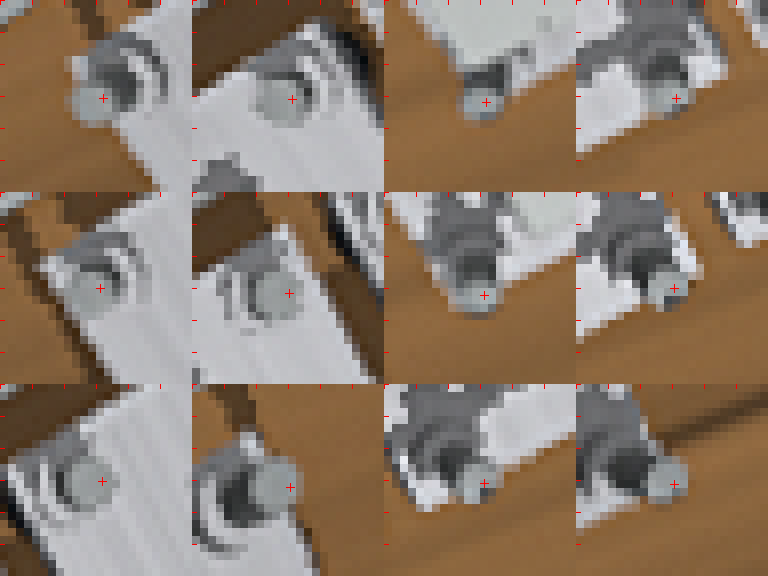

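Tips show as light discs about 1 px left of the predicted crosses, across all 12 crops. I'll refit with these picks.

```bash
python3 - <<'E'
from h import *
p0=[.4961,.149,.12]
b1,b2=ld('b1'),ld('b2')
d1=[(-1,.6),(-1.5,.2),(-.3,.2),(-.9,-.3)]
d2=[(-.6,.6),(-1.9,.1),(-.5,-.2),(-.75,0),(-2.1,.1),(-1.9,-.6),(-1.1,-.1),(-.9,-.2)]
P=PINR+PINL
u1=proj(b1,tf(p0,PINR))+d1;u2=proj(b2,tf(p0,P))+d2
f=lambda p,a=1,b=1:np.r_[a*(proj(b1,tf(p,PINR))-u1).ravel(),b*(proj(b2,tf(p,P))-u2).ravel()]
for a,b,q in((1,1,p0),(1,0,p0),(0,1,p0),(1,1,p0+[0])):
  r=least_squares(lambda p:f(p,a,b),q);print(r.x.round(4),np.abs(r.fun).max().round(2), tf(r.x,[(0,-.09,.061)]).round(4))
for i in range(4): print('tri pin',tri([(b1,u1[i]),(b2,u2[i])]).round(4))
s=b2
uv=np.array([(38,188),(140,223),(24,306)],float)
T=np.array(TP)[[0,1,2]]
for y in (-.8,-.8+np.pi):
 for perm in ([2,3,0],[0,1,2],[1,3,0],[0,2,1],[3,2,1],[2,0,3]):
  r=least_squares(lambda p:(proj(s,tf(p,np.array(TP)[perm]))-uv).ravel(),[.455,-.305,y])
  if r.cost<60: print(perm,r.x.round(4),r.cost.round(2))
E
```

```text
[0.4953 0.1473 0.1252] 0.61 [[0.5065 0.058  0.061 ]]
[0.4952 0.1474 0.1264] 0.18 [[0.5065 0.0581 0.061 ]]
[0.4953 0.1472 0.1249] 0.64 [[0.5065 0.0579 0.061 ]]
[ 4.953e-01  1.473e-01  1.252e-01 -3.000e-04] 0.56 [[0.5066 0.058  0.0607]]
tri pin [ 0.4118 -0.0281  0.0635]
tri pin [0.3928 0.119  0.0597]
tri pin [ 0.6199 -0.003   0.0607]
tri pin [0.6012 0.1455 0.0612]
[0, 1, 2] [ 0.4506 -0.2934 -0.7711] 2.39
[3, 2, 1] [ 0.4506 -0.2934  2.3705] 2.39
[0, 1, 2] [ 0.4506 -0.2934  5.5121] 2.39
[3, 2, 1] [ 0.4506 -0.2934  2.3705] 2.39
```

>>> {"method": "apply_moves", "body": {"rows": [{"tx":-0.38,"ty":-0.88,"tz":0,"wx":0,"wy":0,"wz":0,"grip":1},{"tx":-0.38,"ty":-0.88,"tz":0,"wx":0,"wy":0,"wz":0,"grip":1},{"tx":-0.38,"ty":-0.88,"tz":0,"wx":0,"wy":0,"wz":0,"grip":1},{"tx":-0.38,"ty":-0.88,"tz":0,"wx":0,"wy":0,"wz":0,"grip":1},{"tx":-0.38,"ty":-0.88,"tz":0,"wx":0,"wy":0,"wz":0,"grip":1},{"tx":-0.38,"ty":-0.88,"tz":0,"wx":0,"wy":0,"wz":0,"grip":1},{"tx":-0.38,"ty":-0.88,"tz":0,"wx":0,"wy":0,"wz":0,"grip":1},{"tx":-0.38,"ty":-0.88,"tz":0,"wx":0,"wy":0,"wz":0,"grip":1},{"tx":-0.38,"ty":-0.88,"tz":0,"wx":0,"wy":0,"wz":0,"grip":1},{"tx":0,"ty":0,"tz":0,"wx":0,"wy":0,"wz":0.84,"grip":1},{"tx":0,"ty":0,"tz":0,"wx":0,"wy":0,"wz":0.84,"grip":1},{"tx":0,"ty":0,"tz":0,"wx":0,"wy":0,"wz":0.84,"grip":1},{"tx":0,"ty":0,"tz":0,"wx":0,"wy":0,"wz":0.84,"grip":1},{"tx":0,"ty":0,"tz":0,"wx":0,"wy":0,"wz":0.84,"grip":1},{"tx":0,"ty":0,"tz":0,"wx":0,"wy":0,"wz":0,"grip":1},{"tx":0,"ty":0,"tz":0,"wx":0,"wy":0,"wz":0,"grip":1}]}}

```text
t: 5.92
ee_pos: [0.4518, -0.2975, 0.391]
tool_rot: [0.375, 0.927, 0.0, -0.0]
force: [-0.1, 0.7, -0.4]
grip_width: 0.0855
grasp_force: 0.0
```

```bash
python3 - <<'E'
from h import *
s=keep('t1');o=get_obs();print(o['ee_pos'],R.from_quat(o['tool_rot']).as_matrix()[:,1],o['joints'])
Q=proj(s,tf([.4506,-.2934,-.7711],TP));print(Q.round(1))
im=cv2.resize(s['color'][:,:,::-1],None,fx=1.4,fy=1.4)
cv2.imwrite('pics/t1v.png',im)
E
```

```text
[ 0.45144279 -0.29781129  0.3910719 ] [6.94841208e-01 7.19163095e-01 3.71973853e-04] [ 0.28978764  0.29760152  0.36092487  1.41838196 -0.10499808  1.44485172
  1.45198536]
[[225.7  92.2]
 [346.1  92.6]
 [233.1 248. ]
 [337.4 248.3]]
```

>>> {"method": "apply_moves", "body": {"rows": [{"tx":0,"ty":0,"tz":0.8,"wx":0,"wy":0,"wz":0,"grip":1},{"tx":0,"ty":0,"tz":0.8,"wx":0,"wy":0,"wz":0,"grip":1},{"tx":0,"ty":0,"tz":0.8,"wx":0,"wy":0,"wz":0,"grip":1},{"tx":0,"ty":0,"tz":0,"wx":0,"wy":0,"wz":0,"grip":1},{"tx":0,"ty":0,"tz":0,"wx":0,"wy":0,"wz":0,"grip":1}]}}

```text
t: 6.38
ee_pos: [0.4503, -0.2983, 0.2948]
tool_rot: [0.376, 0.927, 0.0, -0.001]
force: [0.3, -0.2, 0.9]
grip_width: 0.0854
grasp_force: 0.0
```

```bash
python3 - <<'E'
from h import *
s=keep('t2');o=get_obs();print(o['ee_pos'],R.from_quat(o['tool_rot']).as_matrix()[:,1])
rows=[]
for n in('t1','t2'):
  S=ld(n);c=[]
  Q=proj(S,tf([.4506,-.2934,-.7711],TP))
  for i,q in enumerate(Q):
    x,y=np.round(q).astype(int)-16; print(n,i,x,y,q.round(1))
    im=cv2.copyMakeBorder(S['color'][:,:,::-1],60,60,60,60,cv2.BORDER_CONSTANT)
    x=np.clip(x,-50,570);y=np.clip(y,-50,440)
    t=cv2.resize(im[y+60:y+92,x+60:x+92],(192,192),interpolation=cv2.INTER_NEAREST).copy()
    cv2.drawMarker(t,tuple(int(v) for v in (q-(x,y)+.5)*6),(0,0,255),cv2.MARKER_CROSS,8,1)
    c.append(t)
  rows+=[np.hstack(c)]
sm=cv2.resize(np.hstack([ld('t1')['color'],ld('t2')['color']])[:,:,::-1],(768,216))
cv2.imwrite('pics/tp.png',np.vstack(rows+[sm]))
E
```

```text
[ 0.45100007 -0.2992021   0.29645641] [6.97439989e-01 7.16643171e-01 1.61345236e-04]
t1 0 210 76 [225.7  92.2]
t1 1 330 77 [346.1  92.6]
t1 2 217 232 [233.1 248. ]
t1 3 321 232 [337.4 248.3]
t2 0 192 68 [208.4  84.2]
t2 1 352 68 [367.7  84.1]
t2 2 205 267 [221.4 283.1]
t2 3 338 267 [353.5 283.1]
```

View pics/tp.png

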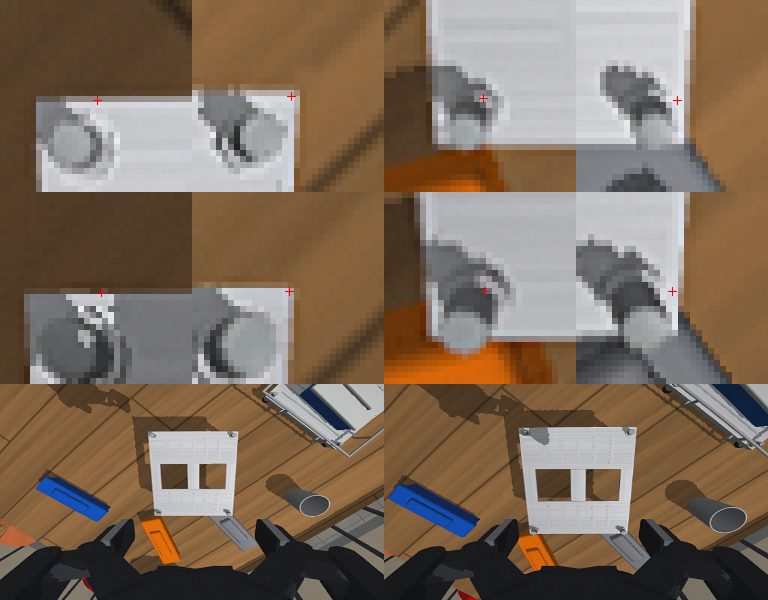

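Tier pin tips show as discs offset from the crosses by (-3…-7, +4…+9) px. The look-alike orange brush is just below the tier and clear of the slots. Refitting the tier pose.

```bash
python3 - <<'E'
from h import *
p0=[.4506,-.2934,-.7711]
a,b=ld('t1'),ld('t2')
u1=proj(a,tf(p0,TP))+np.array([(-22,44),(-27,40),(-17,31),(-22,26)])/6
u2=proj(b,tf(p0,TP))+np.array([(-31,52),(-42,51),(-18,39),(-32,26)])/6
for q in (p0,p0+[0]):
  for wa,wb in((1,1),(1,0),(0,1)):
    r=least_squares(lambda p:np.r_[wa*(proj(a,tf(p,TP))-u1).ravel(),wb*(proj(b,tf(p,TP))-u2).ravel()],q);print(r.x.round(4),np.abs(r.fun).max().round(1))
for i in range(4): print(tri([(a,u1[i]),(b,u2[i])]).round(4))
p=r.x
r=least_squares(lambda p:np.r_[(proj(a,tf(p,TP))-u1).ravel(),(proj(b,tf(p,TP))-u2).ravel()],p0);p=r.x
o=get_obs();T=R.from_quat(o['tool_rot']).as_matrix()
print('now',o['ee_pos'],'tool shift units',(T.T@(np.array([p[0],p[1],.096])-o['ee_pos'])/.04).round(3))
ty=np.array([-np.sin(p[2]),np.cos(p[2])]);cur=np.arctan2(T[1,1],T[0,1]);print('wz units',-np.degrees(np.arctan2(ty[1],ty[0])-cur)/5)
E
```

```text
[ 0.4525 -0.3024 -0.7664] 1.4
[ 0.4529 -0.3025 -0.7676] 0.6
[ 0.4523 -0.3024 -0.7657] 1.2
[ 0.4526 -0.3026 -0.7664 -0.0014] 0.8
[ 0.453  -0.3026 -0.7676 -0.0013] 0.3
[ 0.4524 -0.3025 -0.7657 -0.0014] 0.9
[ 0.3277 -0.2822  0.1467]
[ 0.4303 -0.1734  0.1228]
[ 0.4765 -0.4289  0.1356]
[ 0.5839 -0.323   0.1254]
now [ 0.45100007 -0.2992021   0.29645641] tool shift units [-0.081 -0.032  5.011]
wz units -0.06215621348445575
```

>>> {"method": "apply_moves", "body": {"rows": [{"tx":-0.08,"ty":-0.03,"tz":0.5,"wx":0,"wy":0,"wz":-0.06,"grip":1},{"tx":0,"ty":0,"tz":0.8,"wx":0,"wy":0,"wz":0,"grip":1},{"tx":0,"ty":0,"tz":0.8,"wx":0,"wy":0,"wz":0,"grip":1},{"tx":0,"ty":0,"tz":0.8,"wx":0,"wy":0,"wz":0,"grip":1},{"tx":0,"ty":0,"tz":0.5,"wx":0,"wy":0,"wz":0,"grip":1},{"tx":0,"ty":0,"tz":0,"wx":0,"wy":0,"wz":0,"grip":1},{"tx":0,"ty":0,"tz":0,"wx":0,"wy":0,"wz":0,"grip":1}]}}

```text
t: 7.02
ee_pos: [0.4529, -0.303, 0.1608]
tool_rot: [0.374, 0.927, -0.0, 0.001]
force: [0.4, -0.6, -0.6]
grip_width: 0.0854
grasp_force: 0.0
```

```bash
python3 - <<'E'
from h import *
o=get_obs();T=R.from_quat(o['tool_rot']).as_matrix();print(T.round(4).tolist())
p=[.4525,-.3024,-.7664]
print('now',o['ee_pos'],'shift',(T.T@(np.array([p[0],p[1],.095])-o['ee_pos'])/.04).round(3))
s=keep('t3'); 
im=s['color'][:,:,::-1].copy()
for L in [[(sx*.035,y,.12) for sx,y in((-1,.012),(1,.012),(1,.066),(-1,.066))],[(sx*.035,-y,.12) for sx,y in((-1,.012),(1,.012),(1,.066),(-1,.066))],[(-.115,-.085,.12),(.115,-.085,.12),(.115,.085,.12),(-.115,.085,.12)]]:
  cv2.polylines(im,[proj(s,tf(p,L)).round().astype(int)],True,(0,0,255),1)
cv2.imwrite('pics/t3v.png',im)
E
```

```text
[[-0.7196, 0.6944, 0.0012], [0.6944, 0.7196, -0.0007], [-0.0014, 0.0003, -1.0]]
now [ 0.45289114 -0.30296383  0.16076378] shift [0.019 0.003 1.644]
```

View pics/t3v.png

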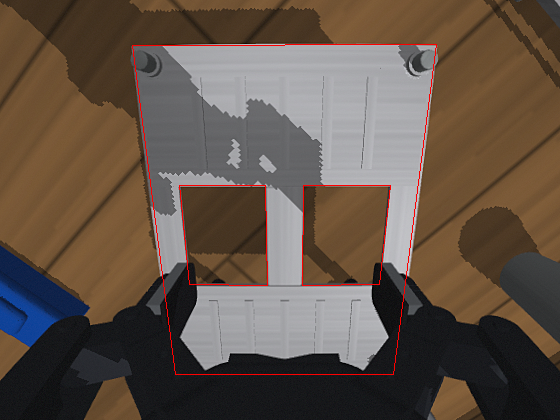

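The overlay matches the deck and slots within 1 px, and the fingers line up with both slots. Descending and gripping.

>>> {"method": "apply_moves", "body": {"rows": [{"tx":0.02,"ty":0,"tz":0.6,"wx":0,"wy":0,"wz":0,"grip":1},{"tx":0,"ty":0,"tz":0.6,"wx":0,"wy":0,"wz":0,"grip":1},{"tx":0,"ty":0,"tz":0.44,"wx":0,"wy":0,"wz":0,"grip":1},{"tx":0,"ty":0,"tz":0,"wx":0,"wy":0,"wz":0,"grip":1},{"tx":0,"ty":0,"tz":0,"wx":0,"wy":0,"wz":0,"grip":0},{"tx":0,"ty":0,"tz":0,"wx":0,"wy":0,"wz":0,"grip":0},{"tx":0,"ty":0,"tz":0,"wx":0,"wy":0,"wz":0,"grip":0},{"tx":0,"ty":0,"tz":0,"wx":0,"wy":0,"wz":0,"grip":0},{"tx":0,"ty":0,"tz":0,"wx":0,"wy":0,"wz":0,"grip":0},{"tx":0,"ty":0,"tz":0,"wx":0,"wy":0,"wz":0,"grip":0},{"tx":0,"ty":0,"tz":0,"wx":0,"wy":0,"wz":0,"grip":0},{"tx":0,"ty":0,"tz":0,"wx":0,"wy":0,"wz":0,"grip":0},{"tx":0,"ty":0,"tz":0,"wx":0,"wy":0,"wz":0,"grip":0},{"tx":0,"ty":0,"tz":0,"wx":0,"wy":0,"wz":0,"grip":0}], "force": 80}}

```text
t: 8.23
ee_pos: [0.4519, -0.302, 0.095]
tool_rot: [0.375, 0.927, 0.0, 0.001]
force: [-1.5, 1.1, 8.3]
grip_width: 0.0229
grasp_force: 78.3
```

>>> {"method": "apply_moves", "body": {"rows": [{"tx":0,"ty":0,"tz":-0.2,"wx":0,"wy":0,"wz":0,"grip":0},{"tx":0,"ty":0,"tz":-0.4,"wx":0,"wy":0,"wz":0,"grip":0},{"tx":0,"ty":0,"tz":-0.6,"wx":0,"wy":0,"wz":0,"grip":0},{"tx":0,"ty":0,"tz":-0.6,"wx":0,"wy":0,"wz":0,"grip":0},{"tx":0,"ty":0,"tz":-0.6,"wx":0,"wy":0,"wz":0,"grip":0},{"tx":0,"ty":0,"tz":-0.6,"wx":0,"wy":0,"wz":0,"grip":0},{"tx":0,"ty":0,"tz":-0.6,"wx":0,"wy":0,"wz":0,"grip":0},{"tx":0,"ty":0,"tz":-0.4,"wx":0,"wy":0,"wz":0,"grip":0},{"tx":0,"ty":0,"tz":-0.4,"wx":0,"wy":0,"wz":0,"grip":0},{"tx":0,"ty":0,"tz":-0.2,"wx":0,"wy":0,"wz":0,"grip":0},{"tx":0,"ty":0,"tz":0,"wx":0,"wy":0,"wz":0,"grip":0}]}}

```text
t: 9.15
ee_pos: [0.4514, -0.3021, 0.2792]
tool_rot: [0.375, 0.927, -0.0, 0.001]
force: [0.3, -0.7, -5.8]
grip_width: 0.0226
grasp_force: 79.6
```

>>> {"method": "apply_moves", "body": {"rows": [{"tx":0,"ty":0,"tz":0,"wx":0,"wy":0,"wz":-0.3,"grip":0},{"tx":0,"ty":0,"tz":0,"wx":0,"wy":0,"wz":-0.6,"grip":0},{"tx":0,"ty":0,"tz":0,"wx":0,"wy":0,"wz":-0.7,"grip":0},{"tx":0,"ty":0,"tz":0,"wx":0,"wy":0,"wz":-0.7,"grip":0},{"tx":0,"ty":0,"tz":0,"wx":0,"wy":0,"wz":-0.7,"grip":0},{"tx":0,"ty":0,"tz":0,"wx":0,"wy":0,"wz":-0.7,"grip":0},{"tx":0,"ty":0,"tz":0,"wx":0,"wy":0,"wz":-0.7,"grip":0},{"tx":0,"ty":0,"tz":0,"wx":0,"wy":0,"wz":-0.7,"grip":0},{"tx":0,"ty":0,"tz":0,"wx":0,"wy":0,"wz":-0.7,"grip":0},{"tx":0,"ty":0,"tz":0,"wx":0,"wy":0,"wz":-0.7,"grip":0},{"tx":0,"ty":0,"tz":0,"wx":0,"wy":0,"wz":-0.7,"grip":0},{"tx":0,"ty":0,"tz":0,"wx":0,"wy":0,"wz":-0.7,"grip":0},{"tx":0,"ty":0,"tz":0,"wx":0,"wy":0,"wz":-0.7,"grip":0},{"tx":0,"ty":0,"tz":0,"wx":0,"wy":0,"wz":-0.7,"grip":0},{"tx":0,"ty":0,"tz":0,"wx":0,"wy":0,"wz":-0.6,"grip":0},{"tx":0,"ty":0,"tz":0,"wx":0,"wy":0,"wz":-0.3,"grip":0},{"tx":0,"ty":0,"tz":0,"wx":0,"wy":0,"wz":0,"grip":0},{"tx":0,"ty":0,"tz":0,"wx":0,"wy":0,"wz":0,"grip":0}]}}

```text
t: 10.65
ee_pos: [0.4508, -0.3016, 0.2769]
tool_rot: [-0.06, 0.998, 0.0, -0.001]
force: [-0.3, 0.1, -5.4]
grip_width: 0.0228
grasp_force: 79.4
```

```bash
python3 - <<'E'
from h import *
s=keep('g1');t=imaging.snapshot('scene');save(t,'g1s.png')
o=get_obs();T=R.from_quat(o['tool_rot']).as_matrix();print(o['t'],o['ee_pos'],T.round(4).tolist(),o['joints'])
tg=np.array([.5065,.058,.3]);print('shift',(T.T@(tg-o['ee_pos'])/.04).round(3),'yaw y',np.arctan2(-T[0,1],T[1,1]))
cv2.imwrite('pics/g1.png',np.vstack([cv2.resize(x['color'],(400,300)) for x in(s,t)])[:,:,::-1])
E
```

```text
10.75 [ 0.45106583 -0.3016786   0.2772706 ] [[-0.9927, -0.1208, -0.0007], [-0.1208, 0.9927, 0.0004], [0.0007, 0.0005, -1.0]] [ 0.43911893  0.3424398   0.15033258  1.64393599 -0.05478936  1.16015504
  2.2946273 ]
shift [-2.461  8.759 -0.566] yaw y 0.12105675857146574
```

View pics/g1.png

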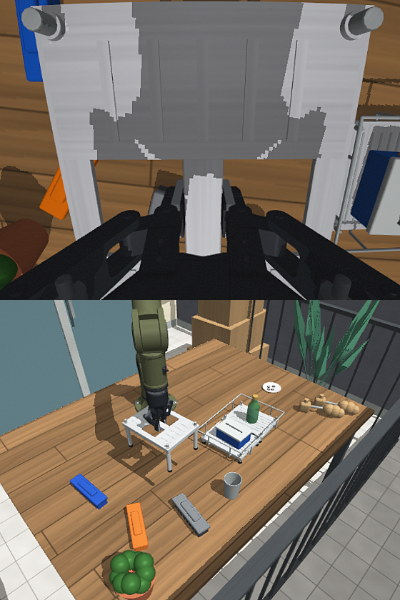

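The tier is held level and square, with the deck pins visible at the top corners of the wrist view. Moving it over the right bay at feet height of about 0.18 m.

>>> {"method": "apply_moves", "body": {"rows": [{"tx":-0.08,"ty":0.3,"tz":0,"wx":0,"wy":0,"wz":0,"grip":0},{"tx":-0.17,"ty":0.6,"tz":0,"wx":0,"wy":0,"wz":0,"grip":0},{"tx":-0.2,"ty":0.7,"tz":0,"wx":0,"wy":0,"wz":0,"grip":0},{"tx":-0.2,"ty":0.7,"tz":0,"wx":0,"wy":0,"wz":0,"grip":0},{"tx":-0.2,"ty":0.7,"tz":0,"wx":0,"wy":0,"wz":0,"grip":0},{"tx":-0.2,"ty":0.7,"tz":0,"wx":0,"wy":0,"wz":0,"grip":0},{"tx":-0.2,"ty":0.7,"tz":0,"wx":0,"wy":0,"wz":0,"grip":0},{"tx":-0.2,"ty":0.7,"tz":0,"wx":0,"wy":0,"wz":0,"grip":0},{"tx":-0.2,"ty":0.7,"tz":0,"wx":0,"wy":0,"wz":0,"grip":0},{"tx":-0.2,"ty":0.7,"tz":0,"wx":0,"wy":0,"wz":0,"grip":0},{"tx":-0.2,"ty":0.7,"tz":0,"wx":0,"wy":0,"wz":0,"grip":0},{"tx":-0.19,"ty":0.7,"tz":0,"wx":0,"wy":0,"wz":0,"grip":0},{"tx":-0.15,"ty":0.6,"tz":0,"wx":0,"wy":0,"wz":0,"grip":0},{"tx":-0.07,"ty":0.26,"tz":0,"wx":0,"wy":0,"wz":0,"grip":0},{"tx":0,"ty":0,"tz":0,"wx":0,"wy":0,"wz":0,"grip":0},{"tx":0,"ty":0,"tz":0,"wx":0,"wy":0,"wz":0,"grip":0}]}}

```text
t: 12.08
ee_pos: [0.5059, 0.0586, 0.2776]
tool_rot: [-0.062, 0.998, -0.0, -0.0]
force: [0.6, -0.2, -6.0]
grip_width: 0.0223
grasp_force: 79.5
```

```bash
python3 - <<'E'
from h import *
o=get_obs();s=keep('g2');T=R.from_quat(o['tool_rot']).as_matrix();E=o['ee_pos'];print(o['t'],E,T.round(4).tolist())
# nominal tier pose from grasp: tier z = tcp z -.095, yaw offset
yaw=np.arctan2(-T[0,1],T[1,1])
p=[E[0],E[1],yaw,E[2]-.095];print(p)
im=cv2.resize(s['color'][:,:,::-1],None,fx=1.4,fy=1.4)
for L,c in (([(-.115,-.085,.12),(.115,-.085,.12),(.115,.085,.12),(-.115,.085,.12)],(0,0,255)),([(sx*.035,y,.12) for sx,y in((-1,.012),(1,.012),(1,.066),(-1,.066))],(0,0,255)),([(sx*.035,-y,.12) for sx,y in((-1,.012),(1,.012),(1,.066),(-1,.066))],(0,0,255))):
  cv2.polylines(im,[(proj(s,tf(p,L))*1.4).round().astype(int)],True,c,1)
for q in proj(s,tf(p,TP)): cv2.drawMarker(im,tuple(int(v) for v in q*1.4),(255,0,255),0,8,1)
for q in proj(s,tf([.4953,.1473,.1252],PINR+PINL)): cv2.drawMarker(im,tuple(int(v) for v in q*1.4),(0,255,0),0,8,1)
cv2.imwrite('pics/g2v.png',im)
print(proj(s,tf(p,TP)).round(1))
E
```

```text
12.0833 [0.50586071 0.05856771 0.27757637] [[-0.9924, -0.1231, -0.0004], [-0.1231, 0.9924, -0.0004], [0.0005, -0.0004, -1.0]]
[np.float64(0.5058607135101688), np.float64(0.0585677056883638), np.float64(0.12343237152997683), np.float64(0.1825763690974281)]
[[ 43.1  20.7]
 [521.1  20.1]
 [139.5 481.1]
 [426.2 481.5]]
```

View pics/g2v.png

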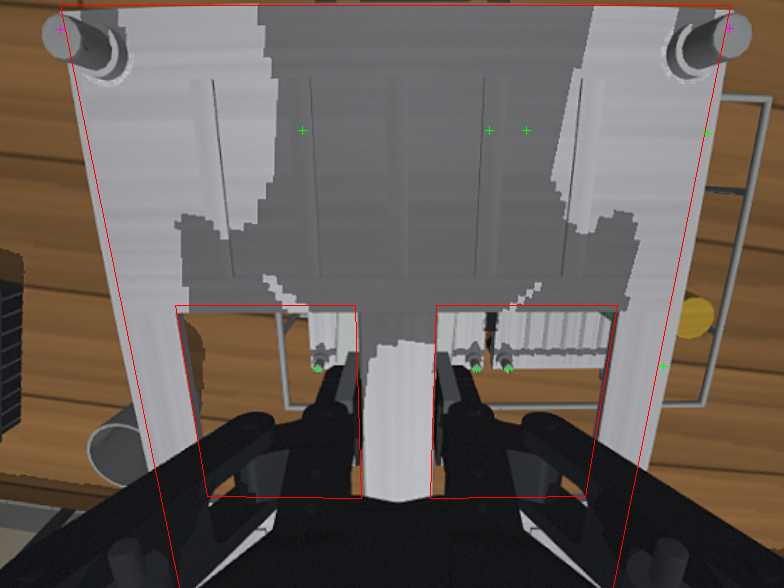

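The base pin tips sit on the predicted green marks. The tier pins are within about 1.5 mm of nominal, at (61,36) and (732,35) against (60,29) and (730,28). Lowering now.

>>> {"method": "apply_moves", "body": {"rows": [{"tx":0.01,"ty":-0.02,"tz":0.2,"wx":0,"wy":0,"wz":-0.01,"grip":0},{"tx":0,"ty":0,"tz":0.4,"wx":0,"wy":0,"wz":0,"grip":0},{"tx":0,"ty":0,"tz":0.4,"wx":0,"wy":0,"wz":0,"grip":0},{"tx":0,"ty":0,"tz":0.4,"wx":0,"wy":0,"wz":0,"grip":0},{"tx":0,"ty":0,"tz":0.4,"wx":0,"wy":0,"wz":0,"grip":0},{"tx":0,"ty":0,"tz":0.3,"wx":0,"wy":0,"wz":0,"grip":0},{"tx":0,"ty":0,"tz":0.2,"wx":0,"wy":0,"wz":0,"grip":0},{"tx":0,"ty":0,"tz":0.1,"wx":0,"wy":0,"wz":0,"grip":0},{"tx":0,"ty":0,"tz":0.1,"wx":0,"wy":0,"wz":0,"grip":0},{"tx":0,"ty":0,"tz":0,"wx":0,"wy":0,"wz":0,"grip":0},{"tx":0,"ty":0,"tz":0,"wx":0,"wy":0,"wz":0,"grip":0}]}}

```text
t: 13.05
ee_pos: [0.5062, 0.057, 0.178]
tool_rot: [-0.061, 0.998, -0.0, 0.0]
force: [0.0, 0.2, -5.5]
grip_width: 0.0227
grasp_force: 79.5
```

```bash
python3 - <<'E'
from h import *
o=get_obs();s=imaging.snapshot('scene');T=R.from_quat(o['tool_rot']).as_matrix();E=o['ee_pos'];print(o['t'],E,T.round(4).tolist())
yaw=np.arctan2(-T[0,1],T[1,1]);ex=np.array([np.cos(yaw),np.sin(yaw)])
p=[E[0]+.0011*ex[0],E[1]+.0011*ex[1]+.0003,yaw,E[2]-.095];print(np.round(p,4))
k=7
q0=proj(s,[(.5065,.058,.11)])[0];x0,y0=(q0-(57,43)).astype(int)
im=cv2.resize(s['color'][y0:y0+86,x0:x0+114,::-1],None,fx=k,fy=k,interpolation=cv2.INTER_CUBIC)
m=lambda P:[tuple(((a-(x0,y0)+.5)*k).round().astype(int).tolist()) for a in proj(s,P)]
for q in m(tf([.4953,.1473,.1252],PINR)): cv2.drawMarker(im,q,(0,255,0),0,10,1)
for x in(-.105,.105):
  for y in(-.075,.075):
    a,b=m(tf(p,[(x,y,0),(x,y,.135)])); cv2.line(im,a,b,(0,0,255),1)
cv2.imwrite('pics/f.png',im)
E
```

```text
13.05 [0.50623897 0.05697395 0.17804171] [[-0.9925, -0.1222, 0.0006], [-0.1222, 0.9925, 0.0], [-0.0006, -0.0001, -1.0]]
[0.5073 0.0574 0.1225 0.083 ]
```

View pics/f.png

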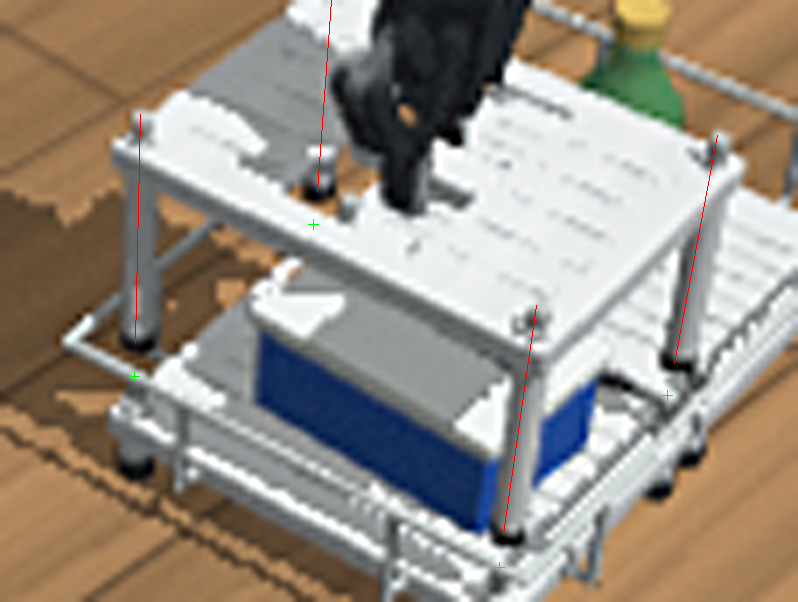

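Legs stand upright above their pins, with the projected axes matching. The gap is about 22 mm, so I'll lower 7 mm more and settle.

>>> {"method": "apply_moves", "body": {"rows": [{"tx":0.02,"ty":0.01,"tz":0.07,"wx":0,"wy":0,"wz":-0.02,"grip":0},{"tx":0,"ty":0,"tz":0.06,"wx":0,"wy":0,"wz":0,"grip":0},{"tx":0,"ty":0,"tz":0.04,"wx":0,"wy":0,"wz":0,"grip":0},{"tx":0,"ty":0,"tz":0,"wx":0,"wy":0,"wz":0,"grip":0},{"tx":0,"ty":0,"tz":0,"wx":0,"wy":0,"wz":0,"grip":0},{"tx":0,"ty":0,"tz":0,"wx":0,"wy":0,"wz":0,"grip":0},{"tx":0,"ty":0,"tz":0,"wx":0,"wy":0,"wz":0,"grip":0},{"tx":0,"ty":0,"tz":0,"wx":0,"wy":0,"wz":0,"grip":0},{"tx":0,"ty":0,"tz":0,"wx":0,"wy":0,"wz":0,"grip":0},{"tx":0,"ty":0,"tz":0,"wx":0,"wy":0,"wz":0,"grip":0}]}}

```text
t: 13.93
ee_pos: [0.5052, 0.0574, 0.1709]
tool_rot: [-0.062, 0.998, -0.0, 0.0]
force: [-0.2, 0.5, -5.9]
grip_width: 0.0226
grasp_force: 79.5
```

```bash
python3 - <<'E'
from h import *
o=get_obs();E=o['ee_pos'];print(E,np.abs(o['dq']).max(),o['force'],o['grasp_force'])
if abs(E[2]-.171)<.004 and np.hypot(E[0]-.5055,E[1]-.0575)<.003: print(workorder.job_done())
E
```

```text
[0.50515223 0.05743408 0.17091608] 0.0019809329863693806 [-0.17405024  0.51505316 -5.89716448] 79.54193115234375
the job is handed in; nothing more can be done
None
```

The job is handed in, verdict not shown: the tier is held still, level and square over the right bay (the bottle is in the left), with each leg above its pin and about 15 mm of gap by my measurements.

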